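Clear the door stop and flip open the sunglasses case

TASK

Without gripping or lifting anything, push the white door stop along the glass with your fingertips, towards either end of the sunglasses case, until no part of it is in front of the case any more. Then catch the yellow tab from below with a fingertip and flip the case's lid up and over past its balance point, so that it stays lying open by its own weight. Leave the case standing about where it is and do not disturb the other things.

Things in the scene. Friction and masses are not known exactly. Their poses are not given: they have to be found in the camera images.
- case: Open base of the teal plastic sunglasses case, 70 mm (x) by 160 mm (y), 40 mm high, standing loose on the black glass; sunglasses inside. Origin: centre of its underside (on the glass, z=0). It stands turned, so that its front, its -x side, faces between the robot and the robot's left; the hinge is along its rear (+x) rim; z up. Base with glasses about 0.32 kg, lid about 0.07 kg (true masses vary by a third).
- hinge (a point): Middle of the hinge line of the case, which runs along the case's y at its rear rim: 35 mm behind the case's origin (+x), 40 mm above the glass.
- lid (a joint): Angle of the case's lid: 0 shut, growing as the front of the lid swings up and back about the hinge, stop at 1.95 rad (about 112 degrees). The hinge is free: its balance point is at about 1.2 rad; below it the lid falls shut, beyond it it falls open by its own weight and rests on its stop. The shut lid is a hollow shell 70 x 160 mm, 22 mm thick, so the shut case is 62 mm high.
- tab_edge (a point): Lower outer edge, in the middle, of the yellow thumb tab of the lid, moving with the lid. The tab is a flat plate 4 mm thick and 60 mm wide (along the case's y) that sticks out 24 mm beyond the front of the case; with the lid shut its underside is 40 mm above the glass and free from below, and its outer edge 59 mm in front of the case's origin. This point is 94 mm from the hinge line.
- stop: White plastic wedge door stop, 80 mm long (its x) by 40 mm wide (its y), upright sides 6 mm high at the thin end (-x) rising to 29 mm at the thick end (+x); about 0.12 kg, loose, flat on the glass; its centre of mass is 11 mm from the origin towards the thick end. It starts right in front of the case, thick end towards it, 14 mm or more from the tab. Origin: centre of its underside.
- stop_thick_left (a point): Bottom corner of the door stop at its thick end, left side (+40, +20 mm in its x, y).
- stop_thick_right (a point): Bottom corner of the door stop at its thick end, right side (+40, -20 mm in its x, y).
- stop_thin_left (a point): Bottom corner of the door stop at its thin end, left side (-40, +20 mm in its x, y).
- stop_thin_right (a point): Bottom corner of the door stop at its thin end, right side (-40, -20 mm in its x, y).
- dish: Bystander, loose: round stainless steel key dish with keys in it, 92 mm across, 22 mm high. Origin: centre of its underside.
- tin: Bystander, loose: lidded round tin of polish, red lid, 76 mm across, 28 mm high. Origin: centre of its underside.
- spray: Bystander, loose: blue plastic bottle of shoe care, 48 mm across, 130 mm high. Origin: centre of its underside.
- clamp: Bystander, loose: spring clamp with grey jaws and orange handles, gripping a wooden shoehorn; together about 280 mm long lying flat, up to 45 mm high; origin under the jaws, shoehorn points along its +x.
- brush: Bystander, loose: shoe brush lying bristles down, dark wooden back, 150 x 50 x 36 mm, long along its x. Origin: centre of its underside.

How it is judged (in metres and radians):
On the way, in this order (a step that is already met when the one before it is completed fails the run):
1. the door stop is clear of the front of the case, the lid still shut ((y of each of stop_thick_left, stop_thick_right, stop_thin_left, stop_thin_right in the frame of case above 0.078 m or y of each of stop_thick_left, stop_thick_right, stop_thin_left, stop_thin_right in the frame of case below -0.078 m) and value of joint lid below 0.15 rad), for 0.2 s.
2. the lid is flipped over to its open stop (value of joint lid above 1.8 rad), for 0.3 s.
At the end, for the whole second after the job is handed in: The lid rests open by itself (joint over 1.8 rad); every bottom corner of the door stop lies on one same side, over 78 mm sideways from the case's middle (case frame y); stop and case stand flat on the glass, at rest, the case within 35 mm of where it began ((y of each of stop_thick_left, stop_thick_right, stop_thin_left, stop_thin_right in the frame of case above 0.078 m or y of each of stop_thick_left, stop_thick_right, stop_thin_left, stop_thin_right in the frame of case below -0.078 m) and value of joint lid above 1.8 rad and linear speed of each of case, stop below 0.02 m/s and height (world z) of stop between -0.01 and 0.005 m and angle between each of stop, case's own z axis and vertical below 0.1 rad and distance of case from where it was at the start of the episode below 0.035 m); the robot touches nothing.
It fails at once if the door stop is lifted off the glass or tipped up (height (world z) of stop above 0.01 m or angle between stop's own z axis and vertical above 0.35 rad).
It fails at once if the case is lifted off the glass or tipped (height (world z) of case above 0.01 m or angle between case's own z axis and vertical above 0.25 rad).
It fails at once if the case is shoved more than 35 mm from where it stood (distance of case from where it was at the start of the episode above 0.035 m).
It fails at once if another thing on the ledge is moved more than 20 mm (distance of any of dish, tin, spray, clamp, brush from where it was at the start of the episode above 0.02 m).
It also fails if it takes over 64 s, if anything falls off the work surface, if the arm or the gripper's body presses on something with over 40 N, if the wrist force passes 120 N, or if a joint passes its speed limit or range.

ROBOT

A 6-joint arm with a two-finger parallel gripper is mounted at the origin on the work surface. World frame = base frame: x ahead of the robot, y to its left, z up, the work surface at z = 0. Lengths are in m, angles in degrees, forces in N, time in s.
With the tool pointing down it reaches from about 0.375 to 0.9 m from the base axis. Payload 3.1 kg.
Tool frame: the origin (TCP) lies at the very end of the fingers, on their centre line; the grasp point (between the pads) lies 19 mm behind it (grip_point_offset is the distance from the TCP to the grasp point, in m); y points along the fingers, x is the direction in which the jaws open and shut, and the axes are right-handed (so a half turn about y gives the same grasp; the last joint's range is limited). The gripper opens to 87 mm and grips with 3 to 60 N. Pads are 19 mm wide; open, the fingers measure 117 mm over their backs; the gripper's body (75 mm by 190 mm) begins 51 mm behind the grasp point.
Start: joints at [-80.529, 30.224, 82.088, -0, 67.689, -10.227], TCP at [0.211, -0.588, 0.187] pointing down, gripper open.
Joint ranges: [-176.69, 176.69], [-43.24, 126.21], [12.49, 139.97], [-82, 262], [0, 151.66], [-163.58, 163.58]. Speed limits (degrees/s): [159.86, 159.86, 180, 180, 180, 180].

INTERFACE

Orientations are given as a 3x3 rotation matrix whose columns are the frame's x, y, z axes.
In Python, from rig import * gives the robot as it stands.
- The arm moves only by the tool send_rows, never from a script. Its argument "moves" is text: rows parted by semicolons, each of 5 numbers parted by spaces: the finger opening in mm, from 0 to 87, then the shift along the tool's x, y, z in mm, then the turn about the tool's y in degrees. In form: fingers dx dy dz yaw; .... A call has 1 to 20 rows; each row shifts and turns the commanded pose from where the row before left it, along the tool's axes as they then stand; what a row does not reach is not made up. A row lasts 1/12 s, in which the tool goes at most 41.7 mm and 7.16 degrees, less where a joint would pass 70% of its speed; a pose out of reach is approached as far as the arm can. A call is refused whole if a number of a shift passes 41.7 or a number of a turn 7.16, either way. A call with a gripper value outside its range is refused whole. The fingers move at their own pace and stop on an object; the grip force is fixed at half the most. Time passes only in rows, so rows that do not move let the fingers close. It gives the time, the measured TCP pose, the force and the opening at its end, in the units of the state.
- read_state(): the state, without advancing time (a new reading comes with each control period).
- capture(name): name is "scene" or "top"; returns a dict with "image" (420x560x3 uint8, blue, green, red), "z_map" (420x560 float32, m along the optical axis (not along the pixel's ray), 0 where there is no reading), "mtx" (3x3 intrinsics, pixels), "origin" and "rotation" of the camera in the world. Camera axes: x right, y up, looking along -z (the intrinsics and any distortion apply to the point x, -y, -z); pixel columns grow to the right and rows downward; lengths in m; the calibration is good to about 2 mm. A picture is of the moment at which its call begins.
- hand_in(): hands the job in, once; it reports no verdict.
Trained networks look in a picture, given as the dict that the camera call returned (one of the last four; its "shot" number tells which), for a name from the list of things; names that differ only in an ending like _2 or _b are one class to them, and where a whole thing is asked for, a point or a joint stands for the part that bears it (a point fixed in the world has none). Each returns a list of dicts, best first, with "p" (0 to 1); they miss things now and then, are a little off and sometimes report something else, mostly with a low value. They report only what shows in the picture. A call takes as long as a camera call.
- search_frame(picture, name): "bbox" ([left, top, right, bottom] in pixels, round what is visible of it).
- masks_of(picture, name): "region" (420x560 bool, what is visible of it) and "bbox" ([left, top, right, bottom] in pixels, round what is visible of it).
- mark_of(picture, name): "pixel" ([row, column] in pixels: a listed point, or the origin of a listed thing).
The state is a dict: "time_s": time; "joint_positions": joint angles; "qvel": joint speeds; "tau": joint torques, N m; "position": TCP position; "tcp_rot": TCP orientation; "force": force on the tool from outside, world axes, zero at the start; "moment": the same for the moment, N m; "opening": opening from 0.0 (shut) to 1.0 (fully open).
Only numpy, scipy, OpenCV 4.12 (cv2) and the standard library are available. Lean on these libraries where they do the work, as an engineer would, in place of code of your own. Each camera call takes 0.05 s, during which the arm holds its last target. There are 200 camera calls.

## Working session

There is one attempt and no reset: what is moved stays moved. The work goes in short steps, Python scripts to look and compute and a tool call to move; the robot and the scene stay as the last step left them, time stands still between calls to the robot, and variables do not carry over. Pictures are saved under pics/ and viewed, about 8 in all and at most 12, crops included, and the job is handed in when it is done.

Besides the shell and the picture viewer there is one more tool, called by a JSON object that holds its "name" and its "arguments", one argument or row to a line. send_rows: Moves the arm, as the interface text tells. Its arguments: {"type":"object","properties":{"moves":{"type":"string"}},"required":["moves"]}

```bash
mkdir -p pics
cat > h.py <<'E'
from rig import *
import numpy as np, cv2
def w(c,px,z=None):
    r,co=px; K=c["mtx"]
    d=np.array([(co-K[0,2])/K[0,0],-(r-K[1,2])/K[1,1],-1.0]); R=np.array(c["rotation"]);o=np.array(c["origin"])
    if z is None: return o+R@(d*c["z_map"][int(r),int(co)])
    D=R@d; return o+D*(z-o[2])/D[2]
E
python3 - <<'E'
from h import *
s=read_state();print(s["time_s"],s["position"],np.round(s["tcp_rot"],3).tolist(),s["opening"])
for n in("top","scene"):
    c=capture(n);cv2.imwrite(f"pics/{n}0.png",c["image"]);print(n,c["origin"],np.round(c["rotation"],2).tolist())
    for t in("case","stop","hinge","tab_edge","stop_thick_left","stop_thick_right","stop_thin_left","stop_thin_right","dish","tin","spray","clamp","brush"):
        m=mark_of(c,t)
        z={"hinge":.04,"tab_edge":.04}.get(t,0)
        for q in m[:1]: print(t,round(q["p"],2),np.round(q["pixel"]),np.round(w(c,q["pixel"],z),3))
E
```

```text
0.0 [ 0.21056109 -0.58760743  0.18607136] [[0.337, -0.0, 0.941], [-0.941, 0.002, 0.337], [-0.002, -1.0, 0.0]] 1.0021483482834654
top [0.45069831 0.02271564 1.17447892] [[0.0, 0.99, -0.13], [-1.0, 0.0, 0.0], [0.0, 0.13, 0.99]]
case 0.68 [256. 130.] [0.478 0.401 0.   ]
stop 0.89 [243. 253.] [0.512 0.085 0.   ]
hinge 0.78 [189. 293.] [ 0.646 -0.015  0.04 ]
tab_edge 0.7 [214. 266.] [0.582 0.051 0.04 ]
stop_thick_left 0.62 [229. 260.] [0.548 0.068 0.   ]
stop_thick_right 0.57 [237. 271.] [0.528 0.04  0.   ]
stop_thin_left 0.61 [249. 235.] [0.497 0.132 0.   ]
stop_thin_right 0.78 [262. 246.] [0.463 0.102 0.   ]
dish 0.59 [256. 132.] [0.479 0.396 0.   ]
tin 0.87 [177. 404.] [ 0.686 -0.307  0.   ]
spray 0.86 [199. 136.] [0.624 0.391 0.   ]
brush 0.76 [139. 336.] [ 0.789 -0.132  0.   ]
scene [ 0.9697018  -0.62711899  0.59031735] [[0.88, -0.28, 0.39], [0.48, 0.53, -0.7], [-0.01, 0.8, 0.6]]
case 0.73 [223. 282.] [0.618 0.02  0.   ]
stop 0.74 [157. 340.] [0.62  0.387 0.   ]
hinge 0.91 [220. 284.] [ 0.639 -0.011  0.04 ]
tab_edge 0.92 [201. 273.] [0.583 0.041 0.04 ]
stop_thick_left 0.5 [205. 267.] [0.548 0.068 0.   ]
stop_thick_right 0.57 [207. 252.] [0.519 0.041 0.   ]
stop_thin_left 0.76 [188. 260.] [0.494 0.124 0.   ]
stop_thin_right 0.67 [188. 249.] [0.466 0.113 0.   ]
dish 0.76 [142. 298.] [0.462 0.416 0.   ]
tin 0.7 [340. 227.] [ 0.686 -0.311  0.   ]
spray 0.64 [157. 340.] [0.622 0.385 0.   ]
clamp 0.6 [314.  94.] [ 0.436 -0.383  0.   ]
```

View pics/top0.png

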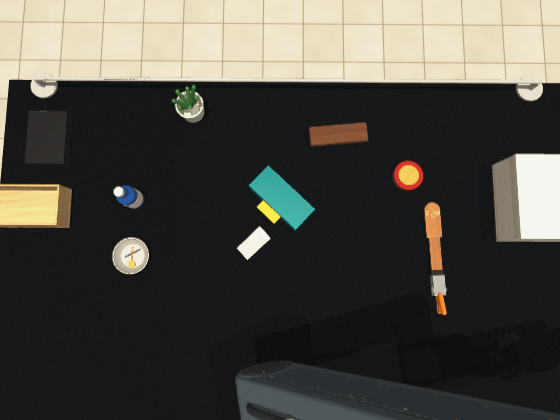

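View pics/scene0.png

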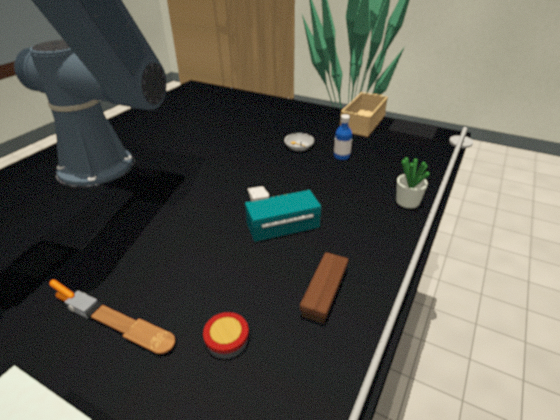

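Run:
```python
from h import *
c=capture("top")
for t,lo in(("case",.05),("stop",.003),("tab_edge",.03)):
    for q in masks_of(c,t)[:2]:
        rr,cc=np.nonzero(q["region"]);P=np.array([w(c,(r,k)) for r,k in zip(rr,cc)]);P=P[(P[:,2]>lo)&(P[:,2]<.1)]
        if len(P)<10: print(t,q["p"],len(P));continue
        b=cv2.minAreaRect((P[:,:2]*1000).astype(np.float32)); print(t,round(q["p"],2),len(P),b,np.round(cv2.boxPoints(b)).tolist(),P[:,2].max())
m=masks_of(c,"clamp")
for q in m[:2]:
    rr,cc=np.nonzero(q["region"]);P=np.array([w(c,(r,k)) for r,k in zip(rr,cc)]);print("clamp",q["p"],q["bbox"],P.min(0),P.max(0))
```

```text
case 0.73 1776 ((621.69775390625, 13.912933349609375), (159.16326904296875, 70.37094116210938), 46.56957244873047) [[541.0, -20.0], [593.0, -68.0], [702.0, 48.0], [651.0, 96.0]] 0.0689787887591915
stop 0.88 508 ((511.2653503417969, 84.17984008789062), (42.784568786621094, 80.9462890625), 45.7037467956543) [[467.0, 97.0], [525.0, 41.0], [555.0, 71.0], [497.0, 128.0]] 0.03493552515321929
tab_edge 0.97 2109 ((614.359375, 21.15644073486328), (160.12200927734375, 97.5263442993164), 47.05177688598633) [[524.0, -4.0], [596.0, -71.0], [705.0, 47.0], [633.0, 113.0]] 0.0689787887591915
clamp 0.82 [421.3, 203.2, 446.7, 314.4] [ 0.33503677 -0.40452476 -0.00467329] [0.61606863 0.02271564 1.17447892]
clamp 0.71 [390.2, 159.8, 425.3, 189.9] [ 0.45069831 -0.3471314  -0.0050135 ] [0.72983425 0.02271564 1.17447892]
```

The top view shows the teal case at about (282,198), with the yellow tab at (268,212) on its front. The white stop is at (254,243), and every bystander is well away. The scene view agrees.

In world coordinates the case centre is (0.622, 0.014), with its y axis at about 46.8°. The stop centre is (0.511, 0.084), at about y = -0.025 in the case frame, so pushing towards -y is the shorter way. I'll turn the jaws along the stop's length and move to its +y side.

{"name": "send_rows", "arguments": {
  "moves": "36 0 0 0 -6.6; 36 0 0 0 -6.6; 36 0 0 0 -6.6; 36 0 0 0 -6.6"
}}

```text
time_s: 1.98
position: [0.2107, -0.5884, 0.187]
tcp_rot: [[0.724, -0.0, 0.689], [-0.689, 0.0, 0.724], [-0.0, -1.0, 0.0]]
force: [0.1, 0.7, -0.7]
opening: 0.783
```

{"name": "send_rows", "arguments": {
  "moves": "36 -12.3 0 37.1 0;36 -12.3 0 37.1 0;36 -12.3 0 37.1 0;36 -12.3 0 37.1 0;36 -12.3 0 37.1 0;36 -12.3 0 37.1 0;36 -12.3 0 37.1 0;36 -12.3 0 37.1 0;36 -12.3 0 37.1 0;36 -12.3 0 37.1 0;36 -12.3 0 37.1 0;36 -12.3 0 37.1 0;36 -12.3 0 37.1 0;36 -12.3 0 37.1 0;36 -12.3 0 37.1 0;36 -12.3 0 37.1 0;36 -12.3 0 37.1 0;36 -12.3 0 37.1 0;36 -12.3 0 37.1 0;36 -12.3 0 37.1 0"
}}

```text
time_s: 3.65
position: [0.5486, 0.1189, 0.1872]
tcp_rot: [[0.721, 0.0, 0.693], [-0.693, -0.0, 0.721], [0.0, -1.0, 0.0]]
force: [0.8, -0.1, -0.6]
opening: 0.412
```

{"name": "send_rows", "arguments": {
  "moves": "36 0 0 0 0;36 0 0 0 0;36 0 0 0 0"
}}

```text
time_s: 3.9
position: [0.5473, 0.1167, 0.1868]
tcp_rot: [[0.721, -0.001, 0.693], [-0.693, -0.001, 0.721], [-0.0, -1.0, -0.001]]
force: [0.4, -0.4, -0.7]
opening: 0.413
```

{"name": "send_rows", "arguments": {
  "moves": "36 0 30 0 0;36 0 30 0 0;36 0 30 0 0;36 0 30 0 0;36 0 30 0 0;36 0 10 0 0;36 0 8 0 0;36 0 7 0 0;36 0 7 0 0;36 0 0 0 0;36 0 0 0 0"
}}

```text
time_s: 4.82
position: [0.5486, 0.1168, 0.0058]
tcp_rot: [[0.72, 0.001, 0.693], [-0.693, 0.0, 0.72], [0.001, -1.0, 0.001]]
force: [0.3, -0.2, 0.4]
opening: 0.414
```

Run:
```python
from h import *
c=capture("top");i=c["image"][150:300,180:380];cv2.imwrite("pics/a.png",cv2.resize(i,None,fx=3,fy=3))
print(read_state()["position"],read_state()["force"])
```

```text
[0.5487859  0.11684187 0.00601367] [0.32905486 0.20207678 0.66030139]
```

View pics/a.png

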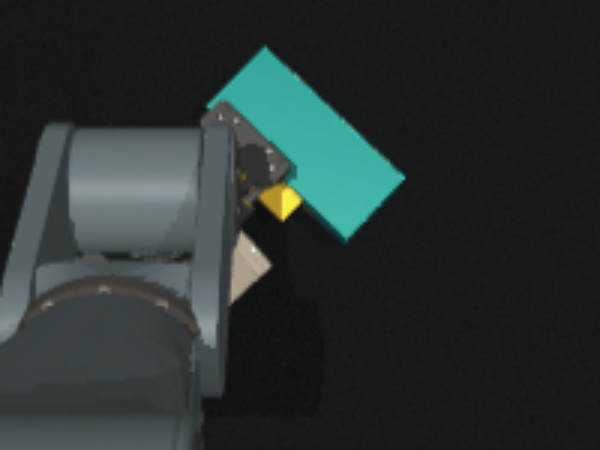

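The gripper is on the +y side of the stop as planned, with its body above the case and clear of it. Now I'll push towards -y.

{"name": "send_rows", "arguments": {
  "moves": "36 0 2 -5 0;36 0 0 -5 0;36 0 0 -5 0;36 0 0 -5 0;36 0 0 -5 0;36 0 0 -5 0;36 0 0 -5 0;36 0 0 -5 0;36 0 0 -5 0;36 0 0 -5 0;36 0 0 -5 0;36 0 0 -5 0"
}}

```text
time_s: 5.87
position: [0.506, 0.0732, 0.003]
tcp_rot: [[0.721, 0.0, 0.693], [-0.693, -0.0, 0.721], [0.0, -1.0, 0.0]]
force: [0.1, -0.5, -0.2]
opening: 0.413
```

{"name": "send_rows", "arguments": {
  "moves": "36 0 0 -5 0;36 0 0 -5 0;36 0 0 -5 0;36 0 0 -5 0;36 0 0 -5 0;36 0 0 -5 0;36 0 0 -5 0;36 0 0 -5 0;36 0 0 -5 0;36 0 0 -5 0;36 0 0 -5 0;36 0 0 -5 0;36 0 0 -4 0;36 0 0 -2 0;36 0 0 0 0"
}}

```text
time_s: 7.12
position: [0.4601, 0.0257, 0.003]
tcp_rot: [[0.72, -0.001, 0.694], [-0.694, 0.0, 0.72], [-0.001, -1.0, -0.0]]
force: [-0.1, 0.4, 0.6]
opening: 0.416
```

{"name": "send_rows", "arguments": {
  "moves": "36 0 0 4 0;36 0 0 8 0;36 0 0 10 0;36 0 -20 0 0;36 0 -40 0 0;36 0 -40 0 0;36 0 -40 0 0"
}}

```text
time_s: 7.7
position: [0.4761, 0.0429, 0.1445]
tcp_rot: [[0.721, -0.001, 0.693], [-0.693, 0.0, 0.721], [-0.001, -1.0, -0.0]]
force: [1.0, -0.2, 0.7]
opening: 0.414
```

```bash
cat > m.py <<'E'
from h import *
c=capture("top");i=c["image"][130:330,150:400]
import sys;cv2.imwrite(sys.argv[1],cv2.resize(i,None,fx=2,fy=2))
C=np.array([.622,.014])
for n in("top","scene"):
    if n!="top": c=capture(n)
    for t in("tab_edge","hinge","stop_thick_left","stop_thick_right","stop_thin_left","stop_thin_right"):
        for q in mark_of(c,t)[:1]:
            p=w(c,q["pixel"],.04 if t in("tab_edge","hinge") else 0)[:2];d=p-C
            print(n,t,round(q["p"],2),np.round(p,3),"case xy",np.round([d@[.729,-.685],d@[.685,.729]],3))
    for t,lo in(("case",.05),("stop",.003)):
      for q in masks_of(c,t)[:1]:
        rr,cc=np.nonzero(q["region"]);P=np.array([w(c,(r,k)) for r,k in zip(rr,cc)]);P=P[(P[:,2]>lo)&(P[:,2]<.1)]
        if len(P)<10: print(t,q["p"],len(P));continue
        b=cv2.minAreaRect((P[:,:2]*1000).astype(np.float32)); print(n,t,round(q["p"],2),len(P),np.round(b[0]),np.round(b[1]),round(b[2],1))
E
python3 m.py pics/b.png
```

```text
top hinge 0.9 [ 0.645 -0.01 ] case xy [ 0.034 -0.002]
top stop_thin_left 0.21 [ 0.427 -0.377] case xy [ 0.126 -0.419]
top case 0.63 1509 [622.  14.] [159.  70.] 46.6
top stop 0.39 671 [ 686. -309.] [70. 72.] 44.6
scene tab_edge 0.6 [0.592 0.043] case xy [-0.042  0.   ]
scene hinge 0.67 [ 0.65  -0.011] case xy [0.038 0.001]
scene stop_thick_left 0.76 [0.544 0.076] case xy [-0.099 -0.008]
scene stop_thick_right 0.54 [0.524 0.035] case xy [-0.086 -0.052]
scene stop_thin_left 0.48 [0.488 0.134] case xy [-0.18  -0.004]
scene stop_thin_right 0.75 [0.46  0.113] case xy [-0.186 -0.039]
scene stop 0.75 211 [529.  63.] [ 42. 139.] 40.9
```

View pics/b.png

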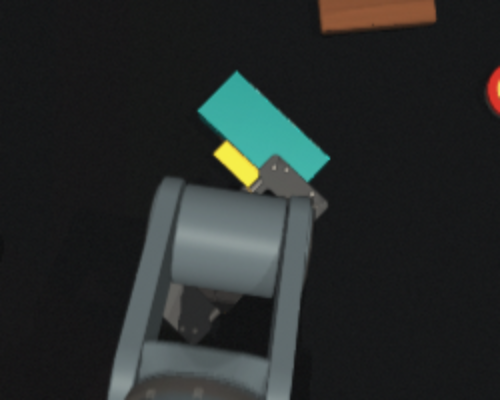

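The arm hides the stop in this view. The scene-camera marks put the stop at its old place, so I'll move the arm aside and check.

{"name": "send_rows", "arguments": {
  "moves": "0 0 -20 35 -7;0 0 -20 35 -7;0 0 0 35 -7;0 0 0 35 -7;0 0 0 35 -7;0 0 0 20 -7"
}}

```text
time_s: 9.1
position: [0.5666, 0.2144, 0.1833]
tcp_rot: [[1.0, 0.003, 0.026], [-0.026, 0.002, 1.0], [0.002, -1.0, 0.002]]
force: [-0.1, 0.4, 0.2]
opening: 0.056
```

```bash
python3 m.py pics/c.png
python3 - <<'E'
from h import *
c=capture("scene")
i=np.vstack([cv2.resize(c["image"][120:270,180:380],None,fx=2.5,fy=2.5)[:300],cv2.imread("pics/c.png")[:290]]) if 0 else None
a=cv2.resize(c["image"][150:250,220:340],(480,400));b=cv2.imread("pics/c.png");b=cv2.resize(b,(300,240));o=np.zeros((400,780,3),np.uint8);o[:,:480]=a;o[:240,480:]=b;cv2.imwrite("pics/d.png",o)
E
```

```text
top tab_edge 0.9 [0.586 0.061] case xy [-0.058  0.009]
top hinge 0.88 [ 0.645 -0.013] case xy [ 0.036 -0.004]
top stop_thick_left 0.96 [0.545 0.071] case xy [-0.095 -0.011]
top stop_thick_right 0.93 [0.528 0.037] case xy [-0.084 -0.048]
top stop_thin_left 0.77 [0.499 0.13 ] case xy [-0.169 -0.   ]
top stop_thin_right 0.67 [0.463 0.105] case xy [-0.178 -0.043]
top case 0.77 1807 [616.  20.] [159.  87.] 46.2
top stop 0.92 506 [512.  85.] [42. 82.] 43.3
scene tab_edge 0.89 [0.591 0.046] case xy [-0.045  0.001]
scene hinge 0.87 [ 0.643 -0.01 ] case xy [ 0.031 -0.003]
scene stop_thick_left 0.52 [0.55  0.084] case xy [-0.1    0.001]
scene stop_thick_right 0.54 [0.522 0.039] case xy [-0.09  -0.051]
scene stop_thin_left 0.67 [0.488 0.139] case xy [-0.184 -0.001]
scene stop_thin_right 0.59 [0.626 0.01 ] case xy [0.006 0.   ]
scene case 0.6 1538 [622.  13.] [160.  75.] 47.0
scene stop 0.69 207 [529.  63.] [ 42. 141.] 41.0
```

View pics/d.png

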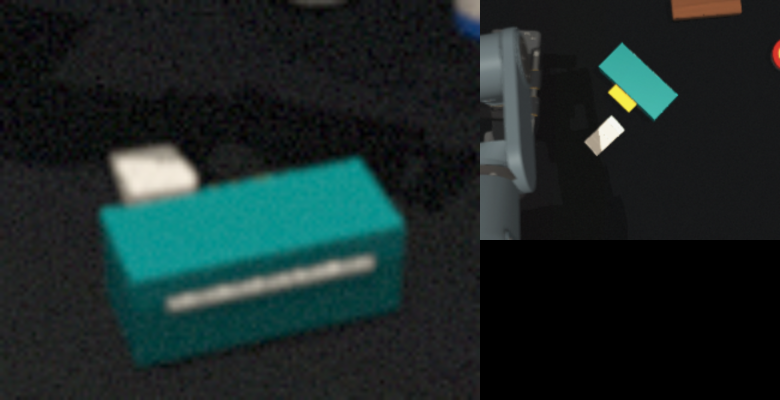

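The stop hasn't moved, although the commanded path crossed it. The reported TCP and the camera calibration must disagree, so I'll project the TCP into both cameras.

```bash
cat >> h.py <<'E'
def proj(c,p):
    R=np.array(c["rotation"]);q=R.T@(np.array(p)-np.array(c["origin"]));K=c["mtx"]
    return K[0,0]*q[0]/-q[2]+K[0,2], K[1,1]*-q[1]/-q[2]+K[1,2]
E
python3 - <<'E'
from h import *
s=read_state();T=np.array(s["position"]);R=np.array(s["tcp_rot"]);print(s["time_s"],T,s["opening"],s["joint_positions"])
o=[]
for n in("top","scene"):
    c=capture(n);i=c["image"].copy();i=cv2.resize(i,None,fx=2,fy=2)
    for k in range(0,71,14):
        u,v=proj(c,T-R[:,1]*k/1000);cv2.circle(i,(int(2*u),int(2*v)),3,(0,0,255) if k else (0,255,255),-1)
    u,v=proj(c,T);print(n,u,v);x=int(np.clip(2*u-190,0,740));y=int(np.clip(2*v-250,0,340));o.append(i[y:y+500,x:x+380])
cv2.imwrite("pics/e.png",np.hstack(o))
E
```

```text
10.05 [0.56485018 0.21109144 0.18304964] 0.005253197979878756 [ 9.88425137e+00  2.87731332e+01  8.56023393e+01 -5.75004804e-04
  6.56281163e+01  1.17874397e+01]
top 191.61900922619526 214.02946190477633
scene 299.18622292879303 117.88423235694013
```

View pics/e.png

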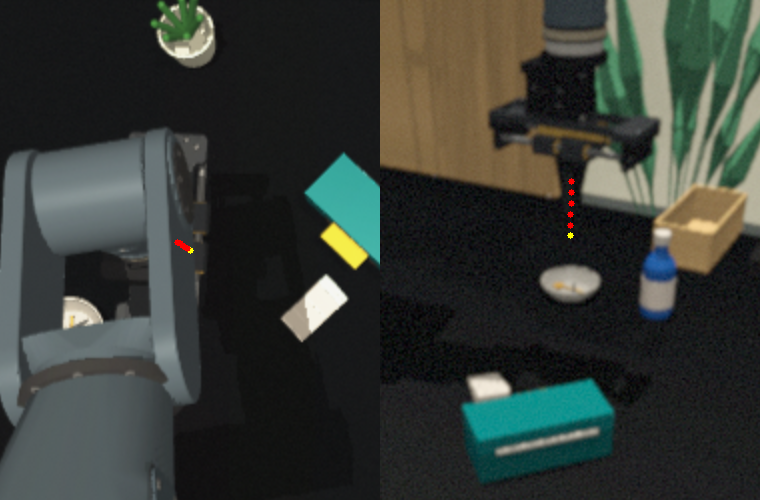

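The dots line up sideways, but the fingers seem to end above the projected TCP. I'll measure the true fingertip height from the depth map.

Run:
```python
from h import *
s=read_state();T=np.array(s["position"])
c=capture("scene");u,v=proj(c,T)
rr,cc=np.mgrid[int(v)-75:int(v)+25,int(u)-50:int(u)+50]
P=np.array([w(c,(r,k)) for r,k in zip(rr.ravel(),cc.ravel())]).reshape(rr.shape+(3,))
m=(np.hypot(P[...,0]-T[0],P[...,1]-T[1])<.14)&(P[...,2]>.05)
for k in range(0,100,3):
    q=P[k][m[k]]
    if len(q): print(rr[k,0],len(q),np.round(q.mean(0),3),np.round(q.min(0),3),np.round(q.max(0),3))
i=c["image"][rr[0,0]:rr[-1,0]+1,cc[0,0]:cc[0,-1]+1].astype(float)
i=np.clip((i/255)**.4*255,0,255).astype(np.uint8);i=cv2.resize(i,None,fx=5,fy=5)
cv2.circle(i,(int((u-cc[0,0])*5),int((v-rr[0,0])*5)),4,(0,0,255),-1);cv2.imwrite("pics/f.png",i)
```

```text
42 34 [0.555 0.198 0.365] [0.515 0.188 0.361] [0.581 0.231 0.37 ]
45 36 [0.556 0.198 0.359] [0.515 0.188 0.353] [0.582 0.239 0.364]
48 38 [0.55  0.203 0.351] [0.473 0.186 0.332] [0.582 0.251 0.358]
51 47 [0.538 0.204 0.343] [0.471 0.187 0.331] [0.582 0.239 0.352]
54 52 [0.533 0.197 0.338] [0.468 0.187 0.331] [0.582 0.234 0.346]
57 71 [0.552 0.2   0.332] [0.471 0.176 0.326] [0.638 0.246 0.34 ]
60 87 [0.57  0.203 0.327] [0.473 0.175 0.322] [0.66  0.239 0.334]
63 86 [0.57  0.197 0.322] [0.472 0.174 0.299] [0.66  0.242 0.332]
66 80 [0.577 0.193 0.318] [0.475 0.172 0.29 ] [0.659 0.248 0.332]
69 80 [0.576 0.186 0.313] [0.48  0.169 0.301] [0.658 0.237 0.327]
72 64 [0.582 0.188 0.306] [0.478 0.17  0.29 ] [0.656 0.24  0.321]
75 53 [0.599 0.183 0.303] [0.531 0.17  0.294] [0.656 0.241 0.315]
78 48 [0.613 0.185 0.298] [0.547 0.17  0.284] [0.651 0.234 0.308]
81 25 [0.596 0.197 0.285] [0.548 0.172 0.273] [0.651 0.219 0.3  ]
84 22 [0.589 0.197 0.277] [0.549 0.17  0.267] [0.65  0.219 0.294]
87 14 [0.568 0.204 0.264] [0.551 0.2   0.261] [0.579 0.219 0.267]
90 12 [0.568 0.203 0.257] [0.553 0.199 0.254] [0.578 0.219 0.259]
93 12 [0.567 0.205 0.249] [0.555 0.2   0.246] [0.575 0.219 0.252]
96 11 [0.566 0.205 0.242] [0.554 0.2   0.238] [0.574 0.219 0.244]
99 11 [0.566 0.205 0.234] [0.555 0.198 0.231] [0.573 0.22  0.237]
102 11 [0.567 0.204 0.227] [0.555 0.198 0.224] [0.574 0.217 0.229]
105 6 [0.567 0.201 0.221] [0.56  0.198 0.219] [0.574 0.202 0.223]
```

View pics/f.png

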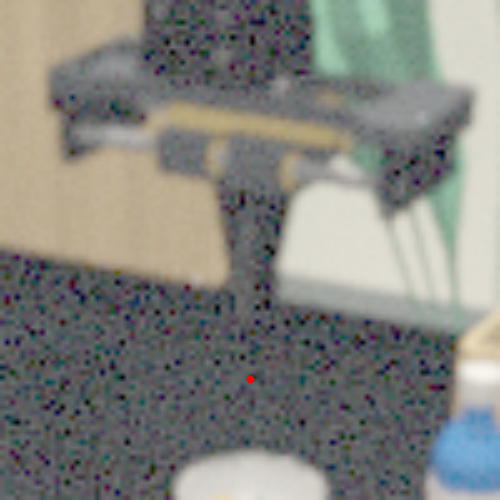

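The depth map puts the real fingertip at z ≈ 0.219 while the state reports 0.183. So the fingers end about 35 mm above the reported TCP, and the first push passed over the stop. I'll go back and find the glass by touch.

{"name": "send_rows", "arguments": {
  "moves": "36 0 0 0 7;36 0 0 0 7;36 0 0 0 7;36 0 0 0 7;36 0 0 0 7;36 0 0 0 7;36 13.3 0 -19.8 0;36 13.3 0 -19.8 0;36 13.3 0 -19.8 0;36 13.3 0 -19.8 0;36 0 35 0 0;36 0 35 0 0;36 0 35 0 0;36 0 35 0 0;36 0 25 0 0;36 0 15 0 0;36 0 5 0 0;36 0 0 0 0;36 0 0 0 0"
}}

```text
time_s: 11.78
position: [0.549, 0.1172, -0.0015]
tcp_rot: [[0.721, 0.001, 0.693], [-0.693, 0.0, 0.721], [0.001, -1.0, 0.001]]
force: [0.3, 0.1, -0.5]
opening: 0.409
```

{"name": "send_rows", "arguments": {
  "moves": "36 0 5 0 0;36 0 5 0 0;36 0 4 0 0;36 0 0 0 0;36 0 0 0 0"
}}

```text
time_s: 12.2
position: [0.5482, 0.1172, -0.0159]
tcp_rot: [[0.721, -0.0, 0.693], [-0.693, 0.0, 0.721], [-0.0, -1.0, -0.0]]
force: [-0.2, 0.6, -0.7]
opening: 0.408
```

{"name": "send_rows", "arguments": {
  "moves": "36 0 3 0 0;36 0 3 0 0;36 0 0 0 0;36 0 0 0 0"
}}

```text
time_s: 12.53
position: [0.5481, 0.1172, -0.0222]
tcp_rot: [[0.721, -0.0, 0.693], [-0.693, 0.0, 0.721], [-0.0, -1.0, -0.0]]
force: [0.0, 0.8, 0.5]
opening: 0.41
```

{"name": "send_rows", "arguments": {
  "moves": "36 0 2 0 0;36 0 2 0 0;36 0 0 0 0;36 0 0 0 0"
}}

```text
time_s: 12.87
position: [0.5482, 0.1171, -0.0261]
tcp_rot: [[0.721, -0.0, 0.693], [-0.693, -0.0, 0.721], [-0.0, -1.0, -0.0]]
force: [0.4, -0.0, -0.0]
opening: 0.411
```

{"name": "send_rows", "arguments": {
  "moves": "36 0 2 0 0;36 0 0 0 0;36 0 0 0 0"
}}

```text
time_s: 13.12
position: [0.5482, 0.1171, -0.0281]
tcp_rot: [[0.721, -0.0, 0.693], [-0.693, -0.0, 0.721], [-0.0, -1.0, -0.0]]
force: [-0.4, 0.0, -0.2]
opening: 0.413
```

{"name": "send_rows", "arguments": {
  "moves": "36 0 2 0 0;36 0 0 0 0;36 0 0 0 0"
}}

```text
time_s: 13.37
position: [0.5482, 0.1171, -0.0301]
tcp_rot: [[0.721, -0.0, 0.693], [-0.693, -0.0, 0.721], [-0.0, -1.0, -0.0]]
force: [-0.9, 0.5, -1.0]
opening: 0.418
```

There's still no contact, so the tip is within a few mm of the glass, which is low enough for the stop's side. I'll push now.

{"name": "send_rows", "arguments": {
  "moves": "36 0 0 -5 0;36 0 0 -5 0;36 0 0 -5 0;36 0 0 -5 0;36 0 0 -5 0;36 0 0 -5 0;36 0 0 -5 0;36 0 0 -5 0;36 0 0 0 0"
}}

```text
time_s: 14.12
position: [0.5194, 0.0876, -0.03]
tcp_rot: [[0.72, -0.002, 0.694], [-0.694, -0.0, 0.72], [-0.001, -1.0, -0.001]]
force: [-0.0, -0.1, 0.1]
opening: 0.413
```

```bash
python3 m.py pics/g.png|grep -v thin
```

```text
top tab_edge 0.93 [0.584 0.05 ] case xy [-0.052 -0.   ]
top hinge 0.97 [ 0.65 -0.01] case xy [0.036 0.001]
top stop_thick_left 0.69 [0.617 0.01 ] case xy [-0.001 -0.006]
top case 0.62 1685 [622.  14.] [160.  70.] 46.6
scene tab_edge 0.9 [0.574 0.053] case xy [-0.062 -0.005]
scene hinge 0.6 [ 0.643 -0.007] case xy [ 0.03  -0.001]
scene stop_thick_left 0.51 [0.53  0.051] case xy [-0.092 -0.036]
scene stop_thick_right 0.61 [0.51  0.021] case xy [-0.086 -0.072]
scene case 0.85 1558 [622.  13.] [161.  73.] 46.7
scene stop 0.59 206 [515.  45.] [ 45. 137.] 41.4
```

The stop is now moving, by about -25 mm in case y. It needs about 62 mm more.

{"name": "send_rows", "arguments": {
  "moves": "36 0 0 -5 0;36 0 0 -5 0;36 0 0 -5 0;36 0 0 -5 0;36 0 0 -5 0;36 0 0 -5 0;36 0 0 -5 0;36 0 0 -5 0;36 0 0 -5 0;36 0 0 -5 0;36 0 0 -5 0;36 0 0 -4 0;36 0 0 -2 0;36 0 0 -1 0;36 0 0 0 0"
}}

```text
time_s: 16.27
position: [0.4771, 0.0435, -0.03]
tcp_rot: [[0.72, -0.001, 0.694], [-0.694, 0.0, 0.72], [-0.001, -1.0, -0.0]]
force: [-0.7, 0.0, 0.2]
opening: 0.409
```

{"name": "send_rows", "arguments": {
  "moves": "36 0 0 4 0;36 0 0 8 0;36 0 0 8 0;36 0 -20 0 0;36 0 -40 0 0;36 0 -40 0 0;0 0 -40 41 -7;0 0 0 41 -7;0 0 0 41 -7;0 0 0 41 -7;0 0 0 20 -7;0 0 0 0 -7;0 0 0 0 0"
}}

```text
time_s: 17.35
position: [0.5788, 0.2075, 0.099]
tcp_rot: [[1.0, 0.0, 0.027], [-0.027, -0.0, 1.0], [0.0, -1.0, 0.0]]
force: [-0.9, 0.6, -0.2]
opening: 0.028
```

```bash
python3 m.py pics/g.png
```

```text
top tab_edge 0.62 [0.587 0.053] case xy [-0.053  0.004]
top hinge 0.84 [ 0.647 -0.005] case xy [0.031 0.004]
top stop_thick_left 0.81 [0.49 0.01] case xy [-0.094 -0.093]
top stop_thick_right 0.84 [ 0.469 -0.018] case xy [-0.09  -0.128]
top stop_thin_left 0.88 [0.441 0.074] case xy [-0.173 -0.08 ]
top stop_thin_right 0.79 [0.407 0.037] case xy [-0.173 -0.13 ]
top case 0.86 1816 [617.  18.] [159.  84.] 46.4
scene tab_edge 0.94 [0.577 0.047] case xy [-0.056 -0.006]
scene hinge 0.91 [ 0.643 -0.022] case xy [ 0.04  -0.012]
scene stop_thick_left 0.85 [0.488 0.013] case xy [-0.097 -0.093]
scene stop_thick_right 0.66 [ 0.47  -0.027] case xy [-0.083 -0.134]
scene stop_thin_left 0.6 [0.428 0.066] case xy [-0.177 -0.095]
scene stop_thin_right 0.67 [0.404 0.048] case xy [-0.182 -0.124]
scene case 0.95 1533 [622.  13.] [161.  72.] 47.1
scene stop 0.88 316 [454.  21.] [40. 85.] 47.0
```

View pics/g.png

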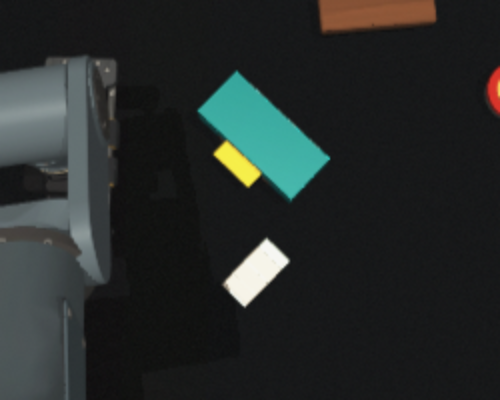

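The stop's near edge is at about case y = -0.088, clear of the case, and the lid is still shut. In the top view the stop is at crop (257,272) and the case hasn't moved. Next I'll turn the closed jaws along case y and come down in front of the tab.

{"name": "send_rows", "arguments": {
  "moves": "0 0 0 0 -6.9;0 0 0 0 -6.9;0 0 0 0 -6.9;0 0 0 0 -6.9;0 0 0 0 -6.9;0 0 0 0 -6.9;0 0 0 0 -6.9;0 -22.3 0 -14 0;0 -22.3 0 -14 0;0 -22.3 0 -14 0;0 -22.3 0 -14 0;0 -22.3 0 -14 0;0 0 30 0 0;0 0 30 0 0;0 0 25 0 0;0 0 12 0 0;0 0 4 0 0;0 0 0 0 0;0 0 0 0 0"
}}

```text
time_s: 19.83
position: [0.5533, 0.076, -0.0011]
tcp_rot: [[0.689, 0.002, -0.724], [0.724, -0.0, 0.689], [0.001, -1.0, -0.001]]
force: [0.1, -0.2, -0.1]
opening: 0.005
```

Run:
```python
from h import *
s=read_state();T=s["position"];d=T[:2]-np.array([.622,.014]);print(T,d@[.729,-.685],d@[.685,.729],s["force"],np.round(s["tcp_rot"],3).tolist())
o=[]
for n,(r,q) in(("top",(170,220)),("scene",(130,220))):
    c=capture(n);i=c["image"][r:r+100,q:q+95].astype(float);i=np.clip((i/255)**.5*255,0,255).astype(np.uint8);o.append(cv2.resize(i,(380,400)))
cv2.imwrite("pics/i.png",np.hstack(o))
```

```text
[ 0.55328845  0.07602982 -0.00109867] -0.0925811486923318 -0.0018476738031104774 [ 0.09697047 -0.20600839 -0.06193272] [[0.689, 0.002, -0.724], [0.724, -0.0, 0.689], [0.001, -1.0, -0.001]]
```

View pics/i.png

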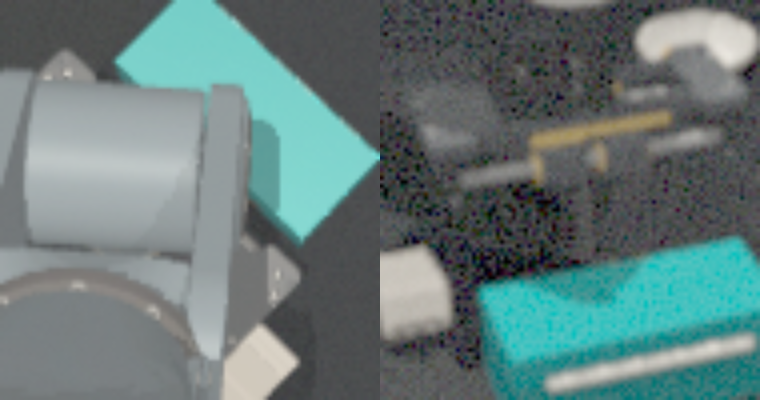

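The gripper is centred in front of the tab, with its body well above the lid. I'll approach until I feel contact.

{"name": "send_rows", "arguments": {
  "moves": "0 0 0 -5 0;0 0 0 -5 0;0 0 0 -4 0;0 0 0 -4 0;0 0 0 -2 0;0 0 0 0 0"
}}

```text
time_s: 20.43
position: [0.5677, 0.0615, -0.0017]
tcp_rot: [[0.69, 0.001, -0.724], [0.724, -0.0, 0.69], [0.001, -1.0, -0.001]]
force: [0.3, -0.0, -0.4]
opening: 0.004
```

{"name": "send_rows", "arguments": {
  "moves": "0 0 0 -2 0;0 0 0 -1 0;0 0 0 0 0"
}}

```text
time_s: 20.68
position: [0.5691, 0.0599, -0.0019]
tcp_rot: [[0.69, 0.0, -0.724], [0.724, 0.0, 0.69], [0.0, -1.0, -0.0]]
force: [-0.4, 0.2, 0.2]
opening: 0.006
```

{"name": "send_rows", "arguments": {
  "moves": "0 0 0 -2 0;0 0 0 -1 0;0 0 0 0 0"
}}

```text
time_s: 20.93
position: [0.57, 0.0584, -0.002]
tcp_rot: [[0.69, -0.003, -0.724], [0.724, 0.001, 0.69], [-0.001, -1.0, 0.002]]
force: [-1.8, 2.2, 1.4]
opening: 0.004
```

Contact: about 2.8 N outward with the TCP at case x = -0.068, exactly where the tab edge should be. Now I'll drag upward, following the arc with a slight inward bias.

{"name": "send_rows", "arguments": {
  "moves": "0 0 -2 -1 0;0 0 -2 -1 0;0 0 -2 -1 0;0 0 -2 -1 0;0 0 -2 -1 0;0 0 0 0 0"
}}

```text
time_s: 21.43
position: [0.5755, 0.0542, 0.0087]
tcp_rot: [[0.69, 0.001, -0.724], [0.724, -0.0, 0.69], [0.001, -1.0, -0.001]]
force: [-1.7, 0.5, 0.2]
opening: 0.001
```

```bash
cat > l.py <<'E'
from h import *
# lid angle from depth: fit plane of teal lid top points from scene & top camera
for n in("top","scene"):
    c=capture(n)
    for q in masks_of(c,"lid")[:1]+masks_of(c,"case")[:1]:
        rr,cc=np.nonzero(q["region"]);P=np.array([w(c,(r,k)) for r,k in zip(rr,cc)])
        d=P[:,:2]-[.622,.014];x=d@[.729,-.685];y=d@[.685,.729]
        k=(abs(x)<.14)&(abs(y)<.1)&(P[:,2]>.02);z=P[:,2]
        if k.sum()<20: continue
        out=[]
        for a in np.arange(-.12,.12,.015):
            b=k&(x>=a)&(x<a+.015)
            if b.sum()>15: out.append((round(a+.0075,3),round(float(np.median(z[b])),3),round(float(np.percentile(z[b],95)),3)))
        print(n,round(q["p"],2),out)
    i=c["image"]
    cv2.imwrite(f"pics/l_{n}.png",i)
s=read_state();print(s["time_s"],s["force"])
E
python3 l.py
```

```text
top 0.57 [(np.float64(-0.022), 0.071, 0.378), (np.float64(-0.008), 0.068, 0.36), (np.float64(0.008), 0.066, 0.069), (np.float64(0.023), 0.064, 0.067), (np.float64(0.038), 0.063, 0.066)]
top 0.86 [(np.float64(-0.022), 0.073, 0.365), (np.float64(-0.008), 0.067, 0.359), (np.float64(0.008), 0.066, 0.069), (np.float64(0.023), 0.064, 0.067), (np.float64(0.038), 0.063, 0.066)]
scene 0.85 [(np.float64(-0.052), 0.054, 0.056), (np.float64(-0.022), 0.069, 0.071), (np.float64(-0.008), 0.068, 0.07), (np.float64(0.008), 0.066, 0.068), (np.float64(0.023), 0.065, 0.067), (np.float64(0.038), 0.057, 0.064), (np.float64(0.052), 0.044, 0.063)]
scene 0.59 [(np.float64(-0.052), 0.055, 0.056), (np.float64(-0.022), 0.069, 0.071), (np.float64(-0.008), 0.068, 0.07), (np.float64(0.008), 0.066, 0.068), (np.float64(0.023), 0.065, 0.067), (np.float64(0.038), 0.048, 0.064), (np.float64(0.052), 0.044, 0.063)]
21.7333 [-0.47121146  0.53063789  0.44182545]
```

The lid is following, tilted by about 0.12 rad. I'll continue along the arc.

{"name": "send_rows", "arguments": {
  "moves": "0 0 -3 -0.7 0;0 0 -3 -0.7 0;0 0 -3 -0.8 0;0 0 -3 -0.9 0;0 0 -3 -1 0;0 0 -3 -1.1 0;0 0 -3 -1.2 0;0 0 0 0 0"
}}

```text
time_s: 22.4
position: [0.58, 0.0499, 0.0299]
tcp_rot: [[0.69, 0.001, -0.724], [0.724, -0.0, 0.69], [0.001, -1.0, -0.001]]
force: [-1.9, 2.5, 0.6]
opening: 0.005
```

```bash
python3 l.py|sed 's/np.float64//g'
```

```text
top 0.93 [((-0.008), 0.08, 0.085), ((0.008), 0.075, 0.08), ((0.023), 0.07, 0.075), ((0.038), 0.065, 0.07), ((0.052), 0.062, 0.065)]
top 0.95 [((-0.008), 0.08, 0.085), ((0.008), 0.075, 0.08), ((0.023), 0.07, 0.075), ((0.038), 0.065, 0.07), ((0.052), 0.062, 0.065)]
scene 0.7 [((-0.038), 0.073, 0.075), ((-0.022), 0.082, 0.084), ((-0.008), 0.081, 0.084), ((0.008), 0.076, 0.079), ((0.023), 0.071, 0.074), ((0.038), 0.065, 0.069), ((0.052), 0.056, 0.064)]
scene 0.89 [((-0.038), 0.073, 0.076), ((-0.022), 0.082, 0.084), ((-0.008), 0.081, 0.084), ((0.008), 0.076, 0.079), ((0.023), 0.071, 0.074), ((0.038), 0.045, 0.068), ((0.052), 0.056, 0.064)]
22.7 [-1.87022893  2.58714879  0.30765492]
```

The lid is at about 0.33 rad. Continuing.

{"name": "send_rows", "arguments": {
  "moves": "0 0 -5 -1.6 0;0 0 -5 -2.1 0;0 0 -5 -2.6 0;0 0 -5 -3 0;0 0 -5 -3.4 0;0 0 -5 -4.1 0;0 0 0 0 0"
}}

```text
time_s: 23.28
position: [0.5942, 0.0375, 0.0608]
tcp_rot: [[0.69, 0.005, -0.724], [0.724, -0.001, 0.69], [0.003, -1.0, -0.004]]
force: [-0.6, 0.1, 0.4]
opening: 0.003
```

```bash
python3 l.py|sed 's/np.float64//g'
```

```text
top 0.59 [((0.008), 0.099, 0.105), ((0.023), 0.089, 0.096), ((0.038), 0.075, 0.081), ((0.052), 0.063, 0.068)]
top 0.5 [((0.023), 0.088, 0.096), ((0.038), 0.075, 0.081), ((0.052), 0.063, 0.068)]
scene 0.36 [((-0.098), 0.03, 0.031)]
scene 0.55 [((-0.022), 0.1, 0.105), ((-0.008), 0.092, 0.096), ((0.008), 0.098, 0.102), ((0.023), 0.087, 0.094), ((0.038), 0.069, 0.08), ((0.052), 0.061, 0.068)]
23.5833 [ 0.49327444  0.22712322 -0.33137863]
```

About 0.7 rad. Now I'll push it on over the balance point.

{"name": "send_rows", "arguments": {
  "moves": "0 0 -4 -4.5 0;0 0 -4 -4.8 0;0 0 -4 -5 0;0 0 -4 -5.5 0;0 0 -3 -6 0;0 0 -3 -6 0;0 0 -2 -6 0;0 0 -1 -6 0;0 0 0 -6 0;0 0 0 -6 0;0 0 0 -6 0;0 0 0 -5 0;0 0 0 0 0;0 0 0 0 0;0 0 0 0 0"
}}

```text
time_s: 24.83
position: [0.6396, -0.0074, 0.0839]
tcp_rot: [[0.69, -0.001, -0.724], [0.724, 0.0, 0.69], [-0.0, -1.0, 0.001]]
force: [-0.4, -0.2, 0.3]
opening: 0.008
```

```bash
python3 l.py|sed 's/np.float64//g'
python3 - <<'E'
import cv2,numpy as np
a=cv2.imread("pics/l_top.png")[150:290,200:340];b=cv2.imread("pics/l_scene.png")[110:250,210:350]
cv2.imwrite("pics/j.png",cv2.resize(np.hstack([a,b]),(780,390)))
E
```

```text
top 0.54 [((0.008), 0.027, 0.03)]
scene 0.79 [((0.068), 0.056, 0.107), ((0.083), 0.096, 0.122)]
scene 0.84 [((-0.022), 0.038, 0.041), ((-0.008), 0.039, 0.042), ((0.008), 0.037, 0.042), ((0.023), 0.039, 0.042), ((0.038), 0.032, 0.042), ((0.052), 0.056, 0.076), ((0.068), 0.055, 0.107), ((0.083), 0.096, 0.123)]
25.1333 [ 0.22628535  0.21094915 -0.83736708]
```

View pics/j.png

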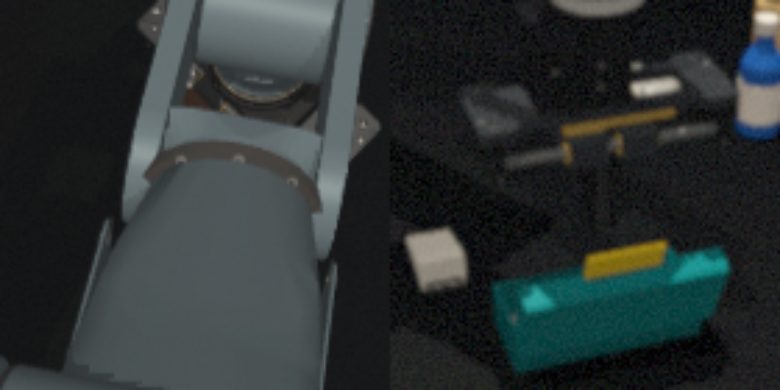

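The lid has fallen open: its tab stands at the back and its top leans rearward. I'll withdraw upward and outward, then check everything.

{"name": "send_rows", "arguments": {
  "moves": "0 0 -10 5 0;0 0 -20 15 0;0 0 -20 30 0;0 0 -20 38 0;0 0 -20 38 0;0 0 0 40 0;0 0 0 40 0;0 0 0 40 0;0 0 0 0 0;0 0 0 0 0"
}}

```text
time_s: 25.97
position: [0.4615, 0.162, 0.1739]
tcp_rot: [[0.687, 0.0, -0.727], [0.727, 0.0, 0.687], [0.0, -1.0, -0.0]]
force: [0.5, -0.3, -0.2]
opening: 0.005
```

```bash
python3 m.py pics/k.png
python3 - <<'E'
from h import *
s=read_state();print(s["time_s"],s["position"])
c=capture("top")
for t in("dish","tin","spray","brush"):
    for q in mark_of(c,t)[:1]: print(t,round(q["p"],2),np.round(w(c,q["pixel"],0),3))
# base rim fit (z 30..48) from case mask
c2=capture("scene")
for cc_ in(c,c2):
  for q in masks_of(cc_,"case")[:1]:
    rr,cc=np.nonzero(q["region"]);P=np.array([w(cc_,(r,k)) for r,k in zip(rr,cc)])
    for lo,hi in((.033,.05),(.08,.15)):
        k=P[(P[:,2]>lo)&(P[:,2]<hi)]
        if len(k)>10:
            d=k[:,:2]-[.622,.014];x=d@[.729,-.685];y=d@[.685,.729];b=cv2.minAreaRect((k[:,:2]*1000).astype(np.float32));print(lo,len(k),np.percentile(x,[2,98]).round(3),np.percentile(y,[2,98]).round(3),np.round(b[0]),np.round(b[1]),round(b[2],1))
a=c["image"][150:290,190:330];b=c2["image"][110:250,210:350]
cv2.imwrite("pics/k2.png",cv2.resize(np.hstack([a,b]),(780,390)))
E
```

```text
top tab_edge 0.87 [ 0.7   -0.042] case xy [0.095 0.013]
top hinge 0.97 [ 0.656 -0.016] case xy [0.045 0.001]
top stop_thick_left 0.89 [0.496 0.004] case xy [-0.085 -0.094]
top stop_thin_left 0.72 [0.436 0.074] case xy [-0.176 -0.084]
top stop_thin_right 0.9 [0.408 0.043] case xy [-0.176 -0.125]
top case 0.81 429 [673. -33.] [159.  40.] 47.1
top stop 0.73 495 [453.  22.] [39. 81.] 45.4
scene tab_edge 0.7 [0.617 0.064] case xy [-0.038  0.033]
scene hinge 0.79 [ 0.648 -0.016] case xy [ 0.039 -0.004]
scene stop_thick_left 0.85 [0.487 0.005] case xy [-0.092 -0.1  ]
scene stop_thick_right 0.78 [ 0.47  -0.018] case xy [-0.089 -0.127]
scene stop_thin_left 0.79 [0.442 0.057] case xy [-0.161 -0.092]
scene stop_thin_right 0.9 [0.408 0.044] case xy [-0.176 -0.125]
scene case 0.82 1085 [678. -42.] [162.  36.] 40.3
scene stop 0.56 319 [453.  22.] [40. 83.] 46.1
26.8667 [0.46348906 0.16053845 0.17294397]
dish 0.92 [0.474 0.399 0.   ]
tin 0.81 [ 0.689 -0.314  0.   ]
spray 0.77 [0.628 0.393 0.   ]
brush 0.68 [ 0.792 -0.137  0.   ]
0.033 414 [-0.027  0.07 ] [-0.08   0.074] [637.  -1.] [160. 101.] 46.2
0.08 1171 [0.069 0.089] [-0.08   0.074] [679. -41.] [160.  25.] 45.8
```

View pics/k2.png

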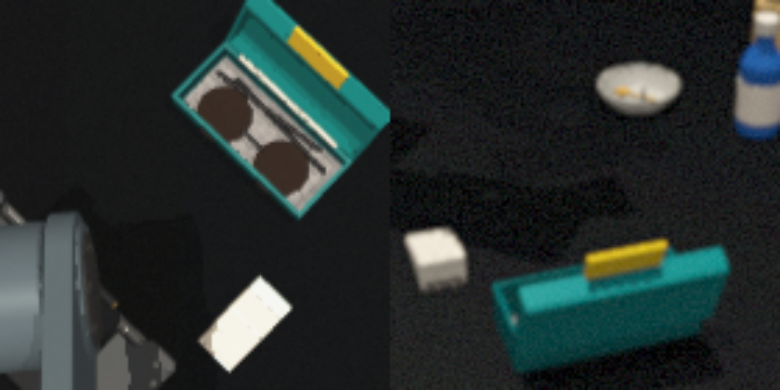

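The lid rests open and the case has shifted only about 8 mm. The stop's edge margin is about 9 mm against a measurement scatter of a few mm, so I'll nudge it another 15 mm or so the same way.

{"name": "send_rows", "arguments": {
  "moves": "36 0 0 0 7;36 0 0 0 7;36 0 0 0 7;36 0 0 0 7;36 0 0 0 7;36 0 0 0 7;36 0 0 0 7;36 0 0 0 7;36 0 0 0 7;36 0 0 0 7;36 0 0 0 7;36 0 0 0 7;36 0 0 0 6.4;36 23 0 -15.5 0;36 23 0 -15.5 0;36 23 0 -15.5 0;36 23 0 -15.5 0;36 0 0 0 0"
}}

```text
time_s: 28.77
position: [0.4887, 0.048, 0.1732]
tcp_rot: [[0.717, 0.002, 0.697], [-0.697, -0.002, 0.717], [0.003, -1.0, 0.0]]
force: [-0.5, -0.0, -0.3]
opening: 0.415
```

{"name": "send_rows", "arguments": {
  "moves": "36 0 35 0 0;36 0 35 0 0;36 0 35 0 0;36 0 35 0 0;36 0 35 0 0;36 0 15 0 0;36 0 8 0 0;36 0 4 0 0;36 0 0 0 0;36 0 0 0 0"
}}

```text
time_s: 29.6
position: [0.4875, 0.0521, -0.0282]
tcp_rot: [[0.719, 0.002, 0.695], [-0.695, -0.0, 0.719], [0.002, -1.0, 0.001]]
force: [-1.0, -0.2, 0.1]
opening: 0.414
```

Gap is about 15 mm, so I'll push 30 mm in total.

{"name": "send_rows", "arguments": {
  "moves": "36 0 1 -4 0;36 0 0 -4 0;36 0 0 -4 0;36 0 0 -4 0;36 0 0 -4 0;36 0 0 -4 0;36 0 0 -3 0;36 0 0 -2 0;36 0 0 -1 0;36 0 0 0 0;36 0 0 5 0;36 0 0 8 0;36 0 0 8 0;36 0 -30 0 0;36 0 -40 0 0;36 0 -40 0 0;36 0 -40 0 0;36 -20 0 30 0;36 -20 0 30 0;36 -20 0 30 0"
}}

```text
time_s: 31.27
position: [0.5009, 0.1536, 0.1216]
tcp_rot: [[0.718, 0.003, 0.696], [-0.696, 0.0, 0.718], [0.002, -1.0, 0.002]]
force: [1.0, -0.3, -0.4]
opening: 0.411
```

{"name": "send_rows", "arguments": {
  "moves": "36 -10 0 30 0;36 0 0 30 0;36 0 0 0 0;36 0 0 0 0"
}}

```text
time_s: 31.6
position: [0.5349, 0.204, 0.1199]
tcp_rot: [[0.722, 0.001, 0.692], [-0.692, -0.0, 0.722], [0.001, -1.0, 0.001]]
force: [-1.1, -0.4, -0.6]
opening: 0.414
```

```bash
python3 m.py pics/n.png; python3 l.py|sed 's/np.float64//g'
```

```text
top tab_edge 0.83 [ 0.706 -0.039] case xy [0.097 0.018]
top hinge 0.68 [ 0.781 -0.13 ] case xy [0.215 0.004]
top stop_thick_left 0.82 [ 0.478 -0.004] case xy [-0.093 -0.112]
top stop_thick_right 0.31 [ 0.797 -0.131] case xy [0.227 0.015]
top stop_thin_left 0.91 [0.427 0.052] case xy [-0.168 -0.106]
top stop_thin_right 0.83 [0.393 0.026] case xy [-0.175 -0.148]
case 0.36 0
top stop 0.72 474 [440.  11.] [39. 78.] 46.8
scene tab_edge 0.64 [0.621 0.063] case xy [-0.034  0.035]
scene hinge 0.93 [ 0.643 -0.012] case xy [ 0.033 -0.004]
scene stop_thick_left 0.74 [0.473 0.   ] case xy [-0.099 -0.112]
scene stop_thick_right 0.73 [ 0.449 -0.026] case xy [-0.099 -0.148]
scene stop_thin_left 0.74 [0.417 0.061] case xy [-0.182 -0.107]
scene stop_thin_right 0.84 [0.401 0.023] case xy [-0.167 -0.145]
scene case 0.72 1084 [679. -43.] [161.  40.] 39.3
scene stop 0.9 322 [442.   9.] [40. 84.] 45.5
top 0.65 [((0.038), 0.043, 0.047), ((0.052), 0.041, 0.058), ((0.068), 0.061, 0.113), ((0.083), 0.101, 0.128)]
top 0.91 [((-0.022), 0.038, 0.042), ((-0.008), 0.023, 0.039), ((0.008), 0.027, 0.04), ((0.023), 0.027, 0.041), ((0.038), 0.04, 0.046), ((0.052), 0.041, 0.059), ((0.068), 0.061, 0.113), ((0.083), 0.101, 0.127)]
scene 0.68 [((0.052), 0.053, 0.075), ((0.068), 0.055, 0.107), ((0.083), 0.097, 0.124)]
scene 0.64 [((-0.022), 0.038, 0.042), ((-0.008), 0.036, 0.041), ((0.008), 0.035, 0.042), ((0.038), 0.033, 0.041), ((0.052), 0.053, 0.075), ((0.068), 0.055, 0.107), ((0.083), 0.097, 0.122)]
32.8 [-0.05166784  0.02522336 -0.36875971]
```

View pics/n.png

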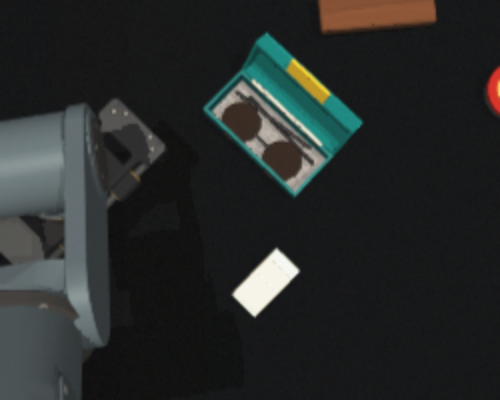

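The lid is open on its stop, with the tab at crop (307,80). The door stop at (265,283) is over 100 mm from the case's middle, the case is about 8 mm from its start, and the arm is clear. Handing in.

```bash
python3 -c "
from rig import *
print(hand_in())"
```

```text
the job is handed in; nothing more can be done
None
```

The case's lid is flipped open and rests on its stop by itself. The door stop is off to the case's -y end, clear of the front, and nothing was gripped or lifted. I handed the job in at about 33 s of the 64 s allowed; no verdict was reported.

**What I did**
- **Door stop:** I pushed it along the glass with two spread fingertips, clear before the lid was touched, then about 17 mm further after the flip for margin.
- **Lid:** The tool can only point straight down, so a fingertip could not get under the tab. I pressed the closed fingertips against the tab's outer edge, dragged it up its arc past the balance point, and the lid fell open.

**Last checks**
- **Door stop:** its near corners are at case y of about -0.106 to -0.112 m, against a limit of -0.078 m.
- **Case:** it moved about 8 mm, with a limit of 35 mm.
- **Robot:** the arm was about 0.2 m from the case, and the force readings were at noise level.
- **Bystanders:** after the flip, the dish, tin, spray and brush measured within about 12 mm of where they started, roughly the networks' scatter. I did not measure the clamp again, but the arm never went low near it.

**What disagreed**
- **Fingertip height:** the fingers really end about 35 mm above the reported TCP. My first push therefore passed over the door stop without touching it. I measured the offset with the depth camera and corrected for it.
- **Network marks:** a few were plainly wrong, such as the last "hinge" and "stop_thick_right" in the top view. I disregarded those.

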